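Wedge the incubator's door shut

TASK

The catch of the small incubator on the bench has failed and its door keeps drifting open. Take the orange rubber wedge, push the door fully shut and, holding the wedge, tap it straight in from the front under the handle-side half of the door until it jams and keeps the door shut by itself: tight enough to hold, but without forcing the door on its worn hinges. Then let go of it, and leave the tube rack, the specimen cup and the bottle as they stand.

Things in the scene. Friction and masses are not known exactly. Their poses are not given: they have to be found in the camera images.
- incubator: white bench-top incubator, fixed, 300 mm wide, 320 deep with the door shut, 344 high, on round rubber feet. Origin on the counter, below the middle of the shut door's outer face; x points level from front to back, y to the handle side of the door, z up. Its floor is 24 mm above the counter. A front foot, 26 mm across, stands at x +60, y +127 mm, so keep the wedge's middle at y +20 to +85 mm
- wedge_spot (a point): point on the counter straight below the outer face of the shut door, 99 mm from its free edge: a good place for the wedge to go in along x. At x 0, y +50 mm of the incubator; same axes. The gap between the door's lower edge and the counter is 9 to 18 mm, different each time because the hinges are worn; the door cannot rise. Behind the 30 mm thick door the space is clear
- door (a joint): opening angle in rad of the door (294 mm wide, white, with a window; hinge axis at x +30, y -145 mm of the incubator, free edge at y +149): 0 is shut, it grows as the door swings out to the front, up to 1.7. Under 1 N at its free edge moves it, and it follows a wedge pushed under it; it hangs out of true and drifts back to about 0.38 when nothing holds it
- wedge: orange rubber wedge, 185 x 44 mm, 0.2 to 0.33 kg, flat on the counter. Origin under its middle; x points to the nose. Heel x -92 to -28 mm, flat, 30 mm high; then the top slopes 1 in 6 from 24 down to 4 mm at the nose, x +92. Friction 0.5 to 0.7: once jammed it stays. With the door shut the push needed rises by a few N per mm; 18 to 26 N jams it well, 35 N strains the hinges. Do not lift the jammed heel
- tube_rack: blue rack of capped blood tubes, 60 x 200 x 95 mm, loose; origin in the middle of its underside. Leave it alone
- specimen_cup: small specimen cup with a yellow lid, 58 mm across, 62 mm high, loose; origin in the middle of its underside. Leave it alone
- reagent_bottle: white bottle with a blue cap, 72 mm across, 165 mm high, loose; origin in the middle of its underside. Leave it alone
There are look-alikes about, which are no part of the job. Several things look just like the wedge: the one meant starts farthest to the robot's right.

How it is judged:
By the outcome, as a careful person would: the job done as asked, in the order asked, and still so for the second after the job is handed in, with the robot touching nothing.
It also fails if it takes over 64 s, if anything falls off the work surface, if the arm or the gripper's body presses on something with over 40 N, if the wrist force passes 120 N, or if a joint passes its speed limit or range.

ROBOT

A 6-joint arm with a two-finger parallel gripper is mounted at the origin on the work surface. World frame = base frame: x ahead of the robot, y to its left, z up, the work surface at z = 0. Lengths are in m, angles in rad, forces in N, time in s.
With the tool pointing down it reaches from about 0.425 to 0.95 m from the base axis. Payload 14.7 kg.
Tool frame: the origin (TCP) lies on the centre line of the jaws, within the pads' length; the fingertips stand 14 mm ahead of it and the grasp point (between the pads) lies 5 mm behind it; z points along the fingers, y is the line along which they close (so a half turn about z gives the same grasp; the last joint's range is limited). The gripper opens to 85 mm and grips with 20 to 120 N. Pads are 22 mm wide; open, the fingers measure 114 mm over their backs; the gripper's body (76 mm by 85 mm) begins 54 mm behind the grasp point. The pads swing forward as they close: fully open they stand 13 mm farther back than shut.
Start: joints at [1.139, 0.48, 1.596, -0, 1.065, -0.047], TCP at [0.244, 0.602, 0.245] pointing down, gripper open.
Joint ranges: [-2.75, 2.75], [-0.82, 2.05], [0.23, 2.67], [-1.56, 4.7], [0.09, 2.69], [-2.92, 2.92]. Speed limits (rad/s): [1.89, 1.89, 2.39, 3.01, 3.01, 3.01].

INTERFACE

Orientations are given as [roll, pitch, yaw] about the fixed x, y, z axes, in that order (R = Rz(yaw) Ry(pitch) Rx(roll)).
In Python, from plant import r, viewer gives the robot as it stands.
- The arm moves only by the shell command python3 -m creep 'ROWS' [OPENING]. ROWS is JSON, a list of rows, each a list of 2 entries, a list of its own where there are three numbers: the shift along the world's x, y, z in cm, then the turn, a rotation vector about the world's x, y, z in degrees. A call has 1 to 20 rows; each row shifts and turns the commanded pose from where the row before left it; what a row does not reach is not made up. A row lasts 1/8 s, in which the tool goes at most 62.5 mm and 10.7 degrees, less where a joint would pass 70% of its speed; a pose out of reach is approached as far as the arm can. A call with a gripper value outside its range is refused whole. OPENING is the opening, from 0 (shut) to 1 (fully open), set as the call begins (- or left out, the last holds). The fingers move at their own pace and stop on an object; the grip force is fixed at half the most. Time passes only in rows, so rows that do not move let the fingers close. It gives the time, the measured TCP pose, the force, the opening and the grip force at its end, in the units of the state.
- r.observe(): the state, without advancing time (a new reading comes with each control period).
- viewer.capture(name): name is "scene" or "top" or "wrist"; returns a dict with "image" (480x640x3 uint8, blue, green, red), "z_map" (480x640 float32, m along the optical axis (not along the pixel's ray), 0 where there is no reading), "K" (3x3 intrinsics, pixels), "world_to_cam" (4x4, takes a point from world to camera coordinates). Camera axes: x right, y up, looking along -z (the intrinsics and any distortion apply to the point x, -y, -z); pixel columns grow to the right and rows downward; lengths in m; the calibration is good to about 2 mm. A picture is of the moment at which its call begins.
- r.sign_off(): hands the job in; it is judged then, once.
The state is a dict: "time_s": time; "joint_pos": joint angles; "dq": joint speeds; "effort": joint torques, N m; "eef_pos": TCP position; "orientation": TCP orientation; "contact_force": force on the tool from outside, world axes, zero at the start; "moment": the same for the moment, N m; "gripper_width": finger opening in m; "grasp_force": force on a finger pad.
Only numpy, scipy, OpenCV 4.12 (cv2) and the standard library are available. Lean on these libraries where they do the work, as an engineer would, in place of code of your own. Each camera call takes 0.05 s, during which the arm holds its last target. There are 200 camera calls.

## Working session

There is one attempt and no reset: what is moved stays moved. The work goes in short steps, Python scripts to look and compute and a shell command to move; the robot and the scene stay as the last step left them, time stands still between calls to the robot, and variables do not carry over. Pictures are saved under pics/ and viewed, at most 10 in all, crops included, and the job is handed in when it is done.

```bash
mkdir -p pics; ls; cat > h.py <<'E'
import cv2,numpy as np
from plant import r,viewer
def cap(n):
    d=viewer.capture(n); return d
def pts(d):
    z=d["z_map"];K=d["K"];h,w=z.shape
    u,v=np.meshgrid(np.arange(w),np.arange(h))
    c=np.stack([(u-K[0,2])/K[0,0]*z,-(v-K[1,2])/K[1,1]*z,-z,np.ones_like(z)],-1)
    return (c@np.linalg.inv(d["world_to_cam"]).T)[...,:3]
E
python3 - <<'E'
from h import *
a=cap("scene");b=cap("top")
cv2.imwrite("pics/s.png",a["image"]);cv2.imwrite("pics/t.png",b["image"])
for n,d in(("scene",a),("top",b)):
    p=pts(d);hsv=cv2.cvtColor(d["image"],cv2.COLOR_BGR2HSV)
    m=cv2.inRange(hsv,(5,130,90),(22,255,255))
    k,l,s,c=cv2.connectedComponentsWithStats(m)
    for i in range(1,k):
        if s[i,4]>60:
            q=p[(l==i)&(d["z_map"]>0)];print(n,c[i].round(),s[i,4],q.mean(0).round(3),q.min(0).round(3),q.max(0).round(3))
print(r.observe())
E
```

```text
pics
scene [344. 162.] 805 [0.295 0.212 0.015] [ 0.255  0.122 -0.002] [0.326 0.303 0.032]
scene [265. 205.] 1076 [ 0.361 -0.035  0.017] [ 0.236 -0.068 -0.003] [ 0.447 -0.001  0.033]
scene [221. 275.] 1466 [ 0.525 -0.197  0.02 ] [ 0.475 -0.279 -0.001] [ 0.566 -0.091  0.033]
scene [467. 312.] 2121 [0.831 0.135 0.019] [ 0.798  0.055 -0.003] [0.853 0.243 0.033]
top [228. 135.] 2027 [0.822 0.144 0.02 ] [ 0.798  0.058 -0.003] [0.851 0.243 0.037]
top [423. 258.] 2200 [ 0.519 -0.187  0.021] [ 0.473 -0.278 -0.005] [ 0.564 -0.092  0.037]
top [358. 364.] 2282 [ 0.348 -0.035  0.021] [ 0.262 -0.068 -0.003] [ 0.447 -0.001  0.038]
top [251. 410.] 1065 [0.298 0.166 0.011] [ 0.27   0.122 -0.001] [0.325 0.219 0.025]
top [197. 434.] 253 [0.274 0.262 0.03 ] [0.256 0.243 0.026] [0.3   0.285 0.036]
{'time_s': 0.1, 'joint_pos': array([ 1.13942382e+00,  4.80801061e-01,  1.59679095e+00,  1.68774527e-05,
        1.06507024e+00, -4.65683992e-02]), 'dq': array([-6.13728345e-05, -1.40386535e-03, -1.49245583e-03, -1.13024877e-03,
       -1.12282628e-03, -1.84345465e-03]), 'effort': array([ 1.65005818e-03, -9.52263165e+01, -4.31042147e+01, -1.69644754e-04,
        5.36126870e-03,  7.21610786e-05]), 'eef_pos': array([0.24381228, 0.60218073, 0.24472325]), 'orientation': array([-3.14052491e+00, -6.45311841e-05,  2.75678032e+00]), 'contact_force': array([-0.48406552,  0.14238992, -0.4667872 ]), 'moment': array([-0.03009067, -0.02231792, -0.01994953]), 'grasp_force': 0.0, 'gripper_width': 0.08514660973294849}
```

View pics/s.png

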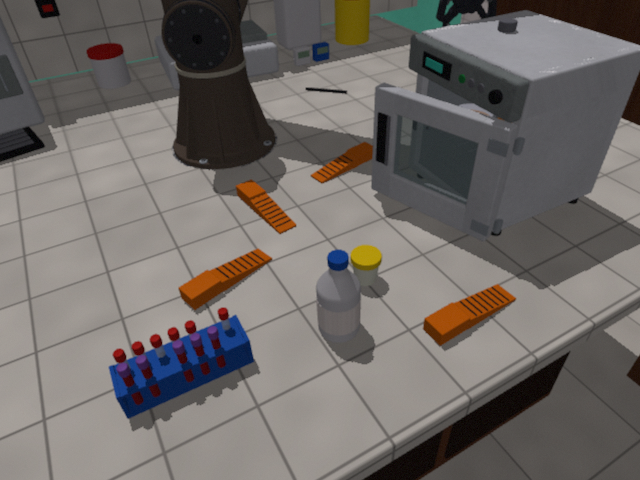

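View pics/t.png

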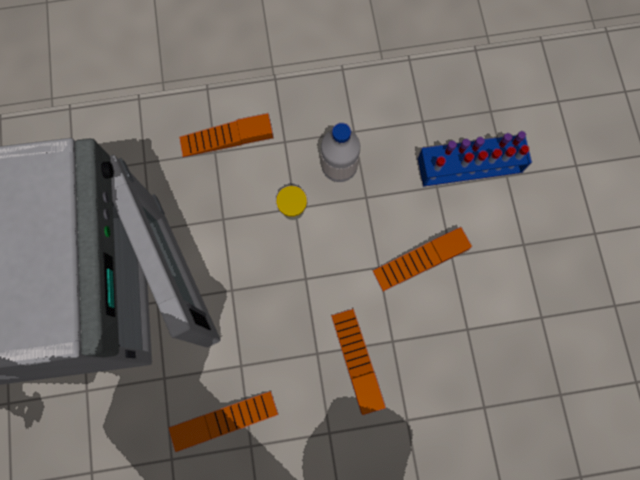

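The objects that look like the wedge, by top-view pixel, are (423,258), (358,364), (228,430) and (228,135). The one farthest to the robot's right (lowest y, -0.19) is (423,258). Its nose (striped end) is at about (378,278) and its heel at about (460,240). The door stands ajar, with its free edge at about (205,335).

```bash
python3 - <<'E'
from h import *
a=cap("scene");b=cap("top");cv2.imwrite("pics/c.png",cv2.resize(b["image"][200:320,340:500],None,fx=4,fy=4))
p=pts(b);hsv=cv2.cvtColor(b["image"],cv2.COLOR_BGR2HSV)
m=cv2.inRange(hsv,(5,130,60),(22,255,255))
sel=np.zeros_like(m);sel[200:320,370:500]=m[200:320,370:500]
q=p[(sel>0)&(p[...,2]>.005)];print("wedge rect mm",cv2.minAreaRect((q[:,:2]*1000).astype(np.float32)),cv2.boxPoints(cv2.minAreaRect((q[:,:2]*1000).astype(np.float32))).round())
hq=q[q[:,2]>.027];print("heel",cv2.minAreaRect((hq[:,:2]*1000).astype(np.float32)))
# per-plane ray cast of heel outline
for n,d in(("scene",a),("top",b)):
    P=pts(d);ok=d["z_map"]>0
    t=P[ok&(abs(P[...,2]-.344)<.008)&(P[...,1]>.2)]
    R=cv2.minAreaRect((t[:,:2]*1000).astype(np.float32));print(n,"top",len(t),R,cv2.boxPoints(R).round().tolist())
# vertical planes by normals
P=pts(a).astype(np.float64)
g=cv2.GaussianBlur(P,(5,5),0);N=np.cross(np.roll(g,-3,1)-np.roll(g,3,1),np.roll(g,-3,0)-np.roll(g,3,0));N/=np.linalg.norm(N,axis=-1,keepdims=True)+1e-12
ok=(a["z_map"]>0)&(abs(N[...,2])<.15)&(P[...,2]>.03)&(P[...,2]<.36)&(P[...,1]>.1)&(P[...,0]>.3)
ang=np.degrees(np.arctan2(N[...,1],N[...,0]))%180
h,e=np.histogram(ang[ok],36,(0,180));print(dict(zip(e.astype(int),h)))
# panel front (z .27-.34), side face and door
for nm,(u0,u1,v0,v1) in dict(panel=(425,500,50,100),side=(530,600,90,170),door=(376,520,90,225)).items():
    s=np.zeros_like(ok);s[v0:v1,u0:u1]=1;s&=ok
    w=P[s]
    if nm=="door": pass
    for _ in range(6):
        c=np.median(w,0);A=w[:,:2]-w[:,:2].mean(0);vv=np.linalg.svd(A,full_matrices=False)[2];w=w[abs(A@vv[1])<max(.003,1.5*np.std(A@vv[1]))]
    print(nm,len(w),w.mean(0).round(4),"dir",vv[0].round(4),np.degrees(np.arctan2(vv[0][1],vv[0][0])),"std",np.std(A@vv[1]),w.min(0).round(3),w.max(0).round(3))
E
```

```text
wedge rect mm ((465.81768798828125, -103.48684692382812), (91.12313079833984, 378.6377258300781), 32.959407806396484) [[ 325.   31.]
 [ 531. -287.]
 [ 607. -238.]
 [ 401.   80.]]
heel ((451.4992370605469, -112.76383972167969), (56.79814910888672, 378.65618896484375), 32.990108489990234)
scene top 9482 ((468.8599853515625, 455.5789794921875), (319.1675720214844, 477.1405029296875), 88.64407348632812) [[227.0, 302.0], [704.0, 290.0], [711.0, 609.0], [234.0, 621.0]]
top top 21919 ((553.5236206054688, 359.6318664550781), (129.42601013183594, 299.9571228027344), 88.08525848388672) [[401.0, 300.0], [701.0, 290.0], [706.0, 419.0], [406.0, 429.0]]
{np.int64(0): np.int64(994), np.int64(5): np.int64(220), np.int64(10): np.int64(287), np.int64(15): np.int64(206), np.int64(20): np.int64(159), np.int64(25): np.int64(154), np.int64(30): np.int64(53), np.int64(35): np.int64(94), np.int64(40): np.int64(134), np.int64(45): np.int64(108), np.int64(50): np.int64(173), np.int64(55): np.int64(327), np.int64(60): np.int64(240), np.int64(65): np.int64(124), np.int64(70): np.int64(193), np.int64(75): np.int
[... 321 characters left out ...]
: np.int64(92), np.int64(135): np.int64(92), np.int64(140): np.int64(102), np.int64(145): np.int64(122), np.int64(150): np.int64(112), np.int64(155): np.int64(84), np.int64(160): np.int64(180), np.int64(165): np.int64(254), np.int64(170): np.int64(360), np.int64(175): np.int64(7474)}
panel 1255 [0.5715 0.2953 0.3101] dir [ 0.9998 -0.0207] -1.186859609296245 std 0.0012558212344574108 [0.464 0.291 0.275] [0.66  0.3   0.341]
side 4156 [0.7047 0.4488 0.2199] dir [0.0287 0.9996] 88.35731430853892 std 0.0009003123223359927 [0.699 0.321 0.087] [0.71  0.605 0.325]
door 8112 [0.5841 0.2565 0.156 ] dir [0.955  0.2965] 17.248186063737492 std 0.0042420989568431626 [0.428 0.204 0.03 ] [0.708 0.3   0.329]
```

View pics/c.png

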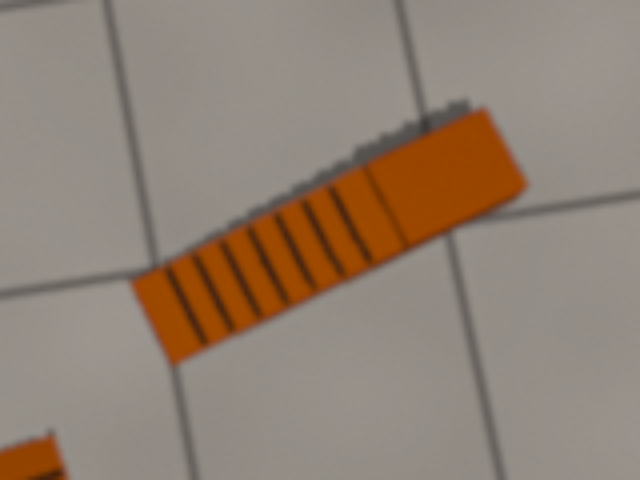

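The crop confirms the orange wedge: nose corners at crop (133,283) and (175,363), heel corners at (485,110) and (527,185), all clear of other objects. The incubator front is at y≈0.296, with its axis about 88.4° from world x.

```bash
python3 - <<'E'
from h import *
b=cap("top");print(b.keys())
C=np.linalg.inv(b["world_to_cam"]);K=b["K"]
def ray(u,v,z):
    d=C[:3,:3]@np.array([(u-K[0,2])/K[0,0],-(v-K[1,2])/K[1,1],-1]);o=C[:3,3];return (o+d*(z-o[2])/d[2])[:2]
f=lambda x,y,z:ray(340+(x+.5)/4-.5,200+(y+.5)/4-.5,z)
n=[f(133,283,.004),f(175,363,.004)];h=[f(485,110,.03),f(527,185,.03)]
print(np.array(n),np.array(h));n=np.mean(n,0);h=np.mean(h,0);d=n-h
print("len",np.linalg.norm(d),"mid",(n+h)/2,"yaw",np.degrees(np.arctan2(d[1],d[0])))
u=d/np.linalg.norm(d);print("grasp x-62:",(n+h)/2-u*.062)
P=pts(b);ok=b["z_map"]>0
for nm,z0,z1,px in(("cup",.05,.075,(291,201)),("bottle",.1,.18,(340,135)),("rack",.06,.13,(475,155))):
    s=np.zeros(ok.shape,bool);s[px[1]-45:px[1]+45,px[0]-(60 if nm=="rack" else 35):px[0]+(60 if nm=="rack" else 35)]=1
    q=P[s&ok&(P[...,2]>z0)&(P[...,2]<z1)];print(nm,q.min(0).round(3),q.max(0).round(3))
E
```

```text
dict_keys(['image', 'z_map', 'K', 'world_to_cam'])
[[ 0.51278152 -0.09224183]
 [ 0.47219336 -0.10491207]] [[ 0.56344581 -0.26691491]
 [ 0.52500317 -0.2785226 ]]
len 0.18166477603694717 mid [ 0.51835596 -0.18564785] yaw 106.54653829586327
grasp x-62: [ 0.5360132  -0.24508035]
cup [ 0.627 -0.033  0.05 ] [0.733 0.068 0.075]
bottle [ 0.696 -0.099  0.1  ] [ 0.764 -0.029  0.171]
rack [ 0.659 -0.416  0.06 ] [ 0.721 -0.218  0.101]
```

```bash
python3 -m creep '[[[0,0,5],[0,0,0]],[[0,0,5],[0,0,0]],[[0,0,5],[0,0,0]],[[0,0,5],[0,0,0]],[[3,-4.2,0],[0,0,-3]],[[3,-4.2,0],[0,0,-3]],[[3,-4.2,0],[0,0,-3]],[[3,-4.2,0],[0,0,-3]],[[3,-4.2,0],[0,0,-3]],[[3,-4.2,0],[0,0,-3]],[[1,-5,0],[0,0,-3]],[[1,-5,0],[0,0,-3]],[[1,-5,0],[0,0,-3]],[[1,-5,0],[0,0,-3]],[[1,-5,0],[0,0,-3]],[[1,-5,0],[0,0,-3]],[[1,-5,0],[0,0,-3]],[[0,0,0],[0,0,0]]]' 1
```

```text
time_s: 2.5
eef_pos: [0.4943, -0.0025, 0.4451]
orientation: [-3.141, 0.0, 2.071]
contact_force: [-0.1, 0.8, 0.4]
gripper_width: 0.0854
grasp_force: 0.0
```

```bash
python3 -m creep '[[[0.6,-3.5,-2],[0,0,-2]],[[0.6,-3.5,-2],[0,0,-2]],[[0.6,-3.5,-4],[0,0,-2]],[[0.6,-3.5,-4],[0,0,-2]],[[0.6,-3.5,-4.5],[0,0,-2]],[[0.6,-3.5,-4.5],[0,0,-2]],[[0.5,-3,-4.5],[0,0,-0.2]],[[0.4,-1.2,-4.5],[0,0,0]],[[0,0,-2.5],[0,0,0]],[[0,0,0],[0,0,0]],[[0,0,0],[0,0,0]]]'
python3 - <<'E'
from h import *
d=cap("wrist");cv2.imwrite("pics/w.png",d["image"])
E
```

```text
time_s: 3.88
eef_pos: [0.5397, -0.2512, 0.1214]
orientation: [3.141, 0.001, 1.864]
contact_force: [0.8, 0.2, -0.4]
gripper_width: 0.0856
grasp_force: 0.0
```

View pics/w.png

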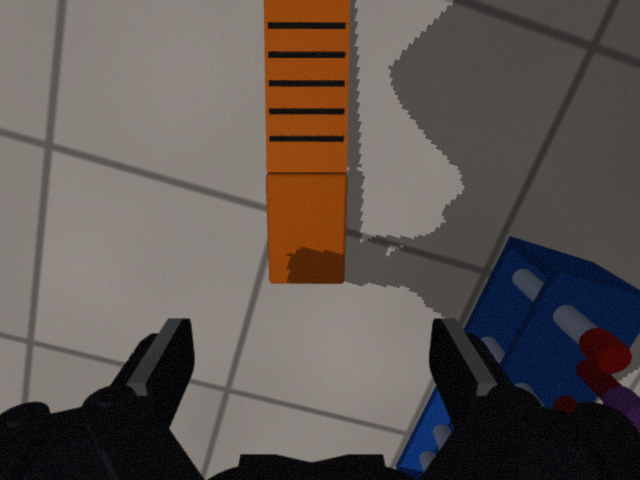

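The wrist view shows the wedge square between the fingers. Its heel end is at row 283, columns 269–345, and the rack is off to the right with room. I'll check the heel position by ray before descending.

```bash
python3 - <<'E'
from h import *
b=cap("wrist");C=np.linalg.inv(b["world_to_cam"]);K=b["K"]
def ray(u,v,z):
    d=C[:3,:3]@np.array([(u-K[0,2])/K[0,0],-(v-K[1,2])/K[1,1],-1]);o=C[:3,3];return (o+d*(z-o[2])/d[2])[:2]
for u,v in((269,283),(345,283),(268,173),(347,173)):print(ray(u,v,.03).round(4))
P=pts(b);q=P[(b["z_map"]>0)&(b["image"][...,0]>b["image"][...,2]+60.)];print(q.min(0),q.max(0))
E
```

```text
[ 0.5224 -0.2793]
[ 0.5648 -0.2666]
[ 0.5053 -0.217 ]
[ 0.5456 -0.2049]
[ 0.65784684 -0.41203695  0.00274951] [ 0.71738192 -0.21879405  0.05760697]
```

```bash
python3 -m creep '[[[-0.2,-0.1,-3],[0,0,0]],[[0,0,-3],[0,0,0]],[[0,0,-2.4],[0,0,0]],[[0,0,-1],[0,0,0]],[[0,0,-1],[0,0,0]],[[0,0,0],[0,0,0]],[[0,0,0],[0,0,0]]]' && python3 -m creep '[[[0,0,0],[0,0,0]],[[0,0,0],[0,0,0]],[[0,0,0],[0,0,0]],[[0,0,0],[0,0,0]],[[0,0,0],[0,0,0]],[[0,0,0],[0,0,0]],[[0,0,0],[0,0,0]],[[0,0,0],[0,0,0]]]' 0
```

```text
time_s: 4.85
eef_pos: [0.5374, -0.2527, 0.017]
orientation: [3.141, 0.001, 1.863]
contact_force: [-0.2, 0.7, -0.5]
gripper_width: 0.0854
grasp_force: 0.0
time_s: 5.85
eef_pos: [0.5371, -0.2526, 0.0168]
orientation: [3.141, 0.0, 1.863]
contact_force: [-0.9, 1.7, 7.5]
gripper_width: 0.0431
grasp_force: 61.9
```

```bash
python3 -m creep '[[[0,0,1],[0,0,0]],[[0,0,1],[0,0,0]],[[-0.7,3.5,0],[0,0,-3]],[[-0.7,3.5,0],[0,0,-3]],[[-0.7,3.5,0],[0,0,-3]],[[-0.7,3.5,0],[0,0,-3]],[[-0.7,3.5,0],[0,0,-3]],[[-0.7,3.5,0],[0,0,-3.3]],[[-0.3,2.5,0],[0,0,0]],[[0,0,-1],[0,0,0]],[[0,0,-0.6],[0,0,0]],[[0,0,-0.2],[0,0,0]],[[0,0,0],[0,0,0]],[[0,0,0],[0,0,0]]]'
python3 - <<'E'
from h import *
a=cap("scene");b=cap("top");w=cap("wrist");print(r.observe()["contact_force"])
cv2.imwrite("pics/m.png",np.hstack([cv2.resize(b["image"][110:400,100:420],(400,362)),cv2.resize(w["image"],(400,362))]))
C=np.linalg.inv(w["world_to_cam"]);K=w["K"];np.save("w.npy",w["image"])
E
```

```text
time_s: 7.6
eef_pos: [0.492, -0.0179, 0.0184]
orientation: [3.142, 0.0, 1.543]
contact_force: [0.3, -1.4, -2.5]
gripper_width: 0.0431
grasp_force: 61.4
[-0.62399036  0.45140651 -3.14838522]
```

View pics/m.png

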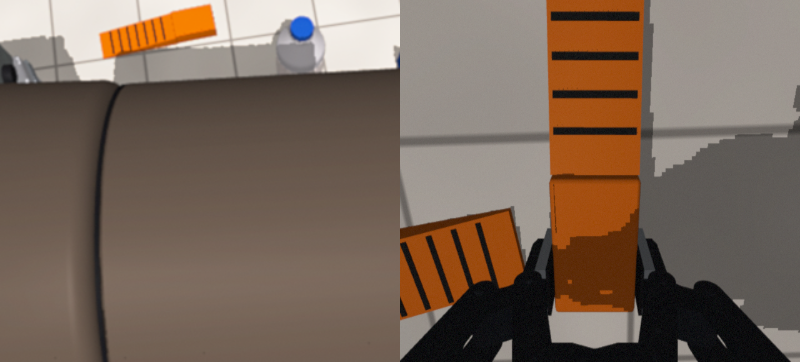

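The wrist view shows the wedge gripped straight. A look-alike lies just left of the left finger, at (455,260), untouched. I'll lower to contact and advance.

```bash
python3 -m creep '[[[0,0.5,-0.1],[0,0,0]],[[0,1,0],[0,0,0]],[[0.05,1.5,0],[0,0,0]],[[0.05,1.5,0],[0,0,0]],[[0.05,1.5,0],[0,0,0]],[[0.05,1.5,0],[0,0,0]],[[0.05,1.5,0],[0,0,0]],[[0.05,1.5,0],[0,0,0]],[[0,0.5,-0.05],[0,0,0]],[[0,0,0],[0,0,0]],[[0,0,0],[0,0,0]]]'
python3 -m creep '[[[0.02,0.7,0],[0,0,0]],[[0.02,0.7,0],[0,0,0]],[[0.02,0.7,0],[0,0,0]],[[0.02,0.7,0],[0,0,0]],[[0.02,0.7,0],[0,0,0]],[[0.02,0.7,0],[0,0,0]],[[0.02,0.7,0],[0,0,0]],[[0,0,0],[0,0,0]],[[0,0,0],[0,0,0]]]'
python3 - <<'E'
from h import *
a=cap("scene");cv2.imwrite("pics/n.png",cv2.resize(a["image"][60:300,300:620],(800,600)))
E
```

```text
time_s: 9.12
eef_pos: [0.495, 0.0922, 0.0168]
orientation: [3.142, -0.0, 1.544]
contact_force: [-0.2, 1.2, -0.1]
gripper_width: 0.0429
grasp_force: 61.6
time_s: 10.25
eef_pos: [0.4962, 0.1418, 0.0168]
orientation: [-3.141, -0.0, 1.544]
contact_force: [-1.4, 3.5, 2.0]
gripper_width: 0.043
grasp_force: 62.0
```

View pics/n.png

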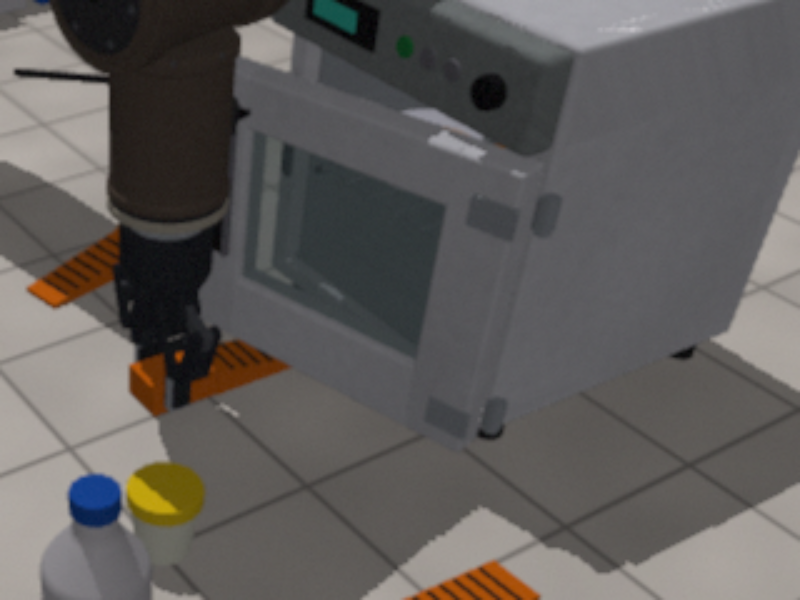

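The wedge's nose is under the open door at (285,365), and the cup and bottle are well clear. I'll advance gently while watching the force.

```bash
for i in 1 2 3; do python3 -m creep '[[[0.01,0.4,0],[0,0,0]],[[0.01,0.4,0],[0,0,0]],[[0,0,0],[0,0,0]],[[0,0,0],[0,0,0]]]' | egrep "pos|force"; done
```

```text
eef_pos: [0.4964, 0.1495, 0.0168]
contact_force: [-2.6, 1.7, 5.7]
grasp_force: 62.2
eef_pos: [0.4967, 0.1574, 0.0168]
contact_force: [-3.6, 0.7, 5.3]
grasp_force: 62.3
eef_pos: [0.4968, 0.1654, 0.0168]
contact_force: [-3.6, -0.8, 4.5]
grasp_force: 62.3
```

```bash
cat > door.py <<'E'
from h import *
a=cap("scene");P=pts(a).astype(float);s=np.zeros(P.shape[:2],bool);s[140:240,390:520]=1
w=P[s&(a["z_map"]>0)&(P[...,2]>.04)&(P[...,2]<.25)&(P[...,1]>.15)&(P[...,1]<.32)&(P[...,0]>.42)&(P[...,0]<.69)]
w=w[:,:2]
for _ in range(8):
    f=np.polyfit(w[:,0],w[:,1],1);e=w[:,1]-np.polyval(f,w[:,0]);w=w[e<max(.002,np.std(e))]
print("door angle",np.arctan(f[0])+.028,len(w),np.std(e),"face y at x=.5",np.polyval(f,.5),r.observe()["time_s"])
E
python3 door.py
```

```text
door angle 0.18339974992617838 6565 0.020368129839493498 face y at x=.5 0.2609580684475784 11.85
```

```bash
for i in 1 2 3 4; do python3 -m creep '[[[0.01,0.35,0],[0,0,0]],[[0.01,0.35,0],[0,0,0]],[[0,0,0],[0,0,0]],[[0,0,0],[0,0,0]]]' | egrep "pos|contact_force"; done; python3 door.py
```

```text
eef_pos: [0.4969, 0.1722, 0.0168]
contact_force: [-4.4, -3.4, 5.8]
eef_pos: [0.4971, 0.1792, 0.0168]
contact_force: [-3.6, -3.5, 5.9]
eef_pos: [0.4972, 0.1861, 0.0168]
contact_force: [-4.6, -4.5, 6.8]
eef_pos: [0.4973, 0.193, 0.0168]
contact_force: [-3.5, -5.2, 8.0]
door angle 0.16012043410178836 6409 0.03601485299002639 face y at x=.5 0.2665671473128099 13.9
```

```bash
python3 - <<'E'
from h import *
a=cap("scene");cv2.imwrite("pics/o.png",cv2.resize(a["image"][60:300,300:620],(800,600)))
P=pts(a)
for u,v in((480,218),(470,212),(450,203),(430,195),(480,140),(470,130),(500,140)):print(u,v,P[v,u].round(3))
E
```

```text
480 218 [0.686 0.29  0.064]
470 212 [0.659 0.288 0.062]
450 203 [0.601 0.289 0.048]
430 195 [0.541 0.286 0.034]
480 140 [0.648 0.289 0.219]
470 130 [0.619 0.289 0.226]
500 140 [0.69  0.29  0.238]
```

View pics/o.png

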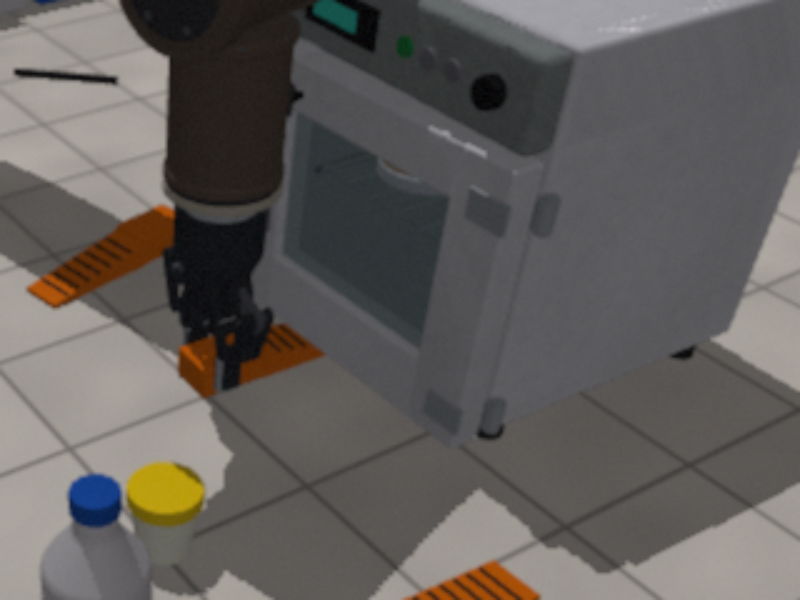

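The door is almost shut, with about 0.05 rad left, and the wedge is straight under it. I'll switch to fine steps.

```bash
for i in 1 2 3 4; do python3 -m creep '[[[0,0.1,0],[0,0,0]],[[0.01,0.1,0],[0,0,0]],[[0,0,0],[0,0,0]],[[0,0,0],[0,0,0]]]' | egrep "pos|contact_force"; done
```

```text
eef_pos: [0.4973, 0.1947, 0.0168]
contact_force: [-4.3, -11.1, 9.0]
eef_pos: [0.4974, 0.1967, 0.0168]
contact_force: [-4.8, -10.8, 8.8]
eef_pos: [0.4974, 0.1986, 0.0168]
contact_force: [-4.2, -11.3, 9.2]
eef_pos: [0.4975, 0.2006, 0.0168]
contact_force: [-4.2, -11.0, 9.7]
```

```bash
cat > d2.py <<'E'
from h import *
P=pts(cap("scene"));
q=np.array([np.median(P[v-2:v+3,u-2:u+3].reshape(-1,3),0) for u,v in((480,218),(470,212),(460,208),(450,203),(440,199),(430,195))])
f=np.polyfit(q[:,0],q[:,1],1);print("angle",f[0]+.028,"resid",(q[:,1]-np.polyval(f,q[:,0])).round(4))
E
python3 d2.py
for i in 1 2 3; do python3 -m creep '[[[0,0.1,0],[0,0,0]],[[0,0.1,0],[0,0,0]],[[0,0,0],[0,0,0]],[[0,0,0],[0,0,0]]]' | egrep "pos|contact_force"; done; python3 d2.py
```

```text
angle 0.007534446667197759 resid [-0.0003  0.0002  0.0004 -0.0002 -0.0002  0.0001]
eef_pos: [0.4975, 0.2023, 0.0168]
contact_force: [-3.1, -16.1, 9.7]
eef_pos: [0.4974, 0.2031, 0.0168]
contact_force: [-0.2, -33.3, 13.7]
eef_pos: [0.4973, 0.2038, 0.0168]
contact_force: [2.9, -52.6, 15.6]
angle -0.0029947133508009746 resid [ 0.0002  0.0001 -0.0004 -0.0001 -0.0003  0.0004]
```

The last two steps went stiff, at about 25 N/mm, which is far more than a wedge alone should give. I'll check for another contact before going on.

```bash
python3 - <<'E'
from h import *
a=cap("scene");w=cap("wrist");o=r.observe();print(o["contact_force"],o["moment"],o["effort"],o["gripper_width"])
cv2.imwrite("pics/q.png",np.hstack([cv2.resize(a["image"][60:240,340:480],(400,514)),cv2.resize(w["image"],(400,300)) if 0 else cv2.copyMakeBorder(cv2.resize(w["image"],(400,300)),0,214,0,0,cv2.BORDER_CONSTANT)]))
C=np.linalg.inv(w["world_to_cam"]);K=w["K"];P=pts(w)
for v in range(0,480,40):print(v,P[v,320].round(3),end=' ')
E
```

```text
[  2.85939303 -51.5747596   16.62980722] [-7.88090099 -1.21221548 -0.27163001] [ 26.595819   -83.59533548 -26.89319909   7.686553    -4.33477029
  -0.31238096] 0.0431290427079907
0 [0.501 0.3   0.078] 40 [0.501 0.297 0.065] 80 [0.502 0.291 0.016] 120 [0.502 0.28  0.019] 160 [0.502 0.268 0.02 ] 200 [0.501 0.257 0.023] 240 [0.501 0.246 0.029] 280 [0.501 0.234 0.03 ] 320 [0.5  0.22 0.03] 360 [0.5   0.206 0.031] 400 [0.5   0.189 0.031] 440 [0.499 0.141 0.   ]
```

View pics/q.png

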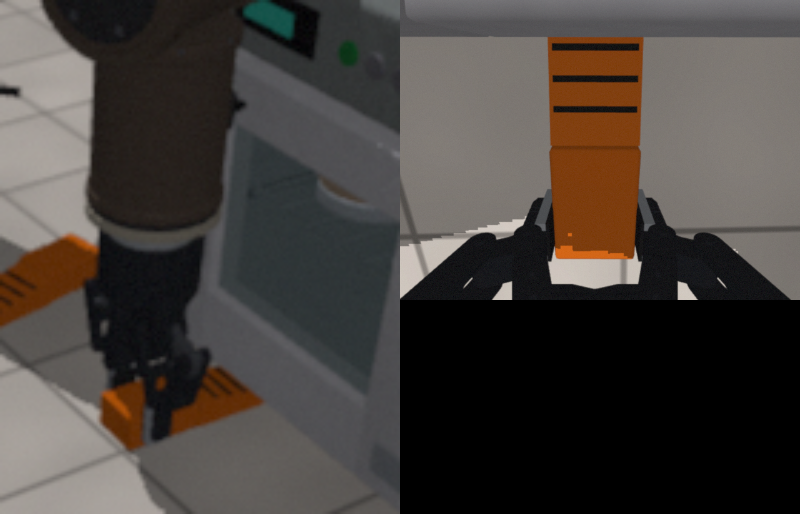

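The moment arm (about 0.15 m) puts the load at wedge level, so it really is the wedge, and it's over-driven. Pulling straight back would only drag the door along. I'll unload it, ease it out with a mostly sideways slide, and then re-tap to the right force.

```bash
python3 -m creep '[[[0,-0.1,0],[0,0,0]],[[0,-0.1,0],[0,0,0]],[[0,0,0],[0,0,0]]]' | egrep "pos|contact_force"
python3 -m creep '[[[0,-0.1,0],[0,0,0]],[[0,0,0],[0,0,0]],[[0,0,0],[0,0,0]]]' | egrep "pos|contact_force"; python3 d2.py
```

```text
eef_pos: [0.4973, 0.2037, 0.0168]
contact_force: [-3.8, -23.6, 11.7]
eef_pos: [0.4974, 0.2036, 0.0168]
contact_force: [-5.5, -10.9, 10.6]
angle -0.005043535129504891 resid [ 0.0001 -0.0001 -0.      0.0001 -0.0002  0.0001]
```

```bash
for i in 1 2 ; do python3 -m creep '[[[0.1,-0.04,0],[0,0,0]],[[0.1,-0.04,0],[0,0,0]],[[0,0,0],[0,0,0]]]' | egrep "pos|contact_force|wid"; done; python3 d2.py
```

```text
eef_pos: [0.4977, 0.2034, 0.0168]
contact_force: [-17.9, 3.0, 18.6]
gripper_width: 0.0434
eef_pos: [0.4982, 0.2031, 0.0168]
contact_force: [-28.6, 15.9, 24.6]
gripper_width: 0.0429
angle -0.003003668085691271 resid [-0.0001 -0.0002  0.0002  0.0003 -0.0002 -0.0001]
```

```bash
for i in 1 2 3; do python3 -m creep '[[[0.1,0,0],[0,0,0]],[[0.1,0,0],[0,0,0]],[[0,0,0],[0,0,0]]]' | egrep "pos|contact_force|orient"; done; python3 d2.py
```

```text
eef_pos: [0.4986, 0.2029, 0.0167]
orientation: [-3.133, 0.002, 1.545]
contact_force: [-36.1, 17.9, 32.7]
eef_pos: [0.4993, 0.2026, 0.0166]
orientation: [-3.131, 0.003, 1.545]
contact_force: [-40.8, 16.6, 37.5]
eef_pos: [0.5001, 0.2023, 0.0166]
orientation: [-3.128, 0.004, 1.545]
contact_force: [-46.3, 16.7, 42.3]
angle 0.005459974019760786 resid [-0.0001 -0.0001 -0.      0.0007 -0.0005  0.    ]
```

```bash
python3 -m creep '[[[0,0,0.05],[0,0,0]],[[0,0,0.05],[0,0,0]],[[0,0,0],[0,0,0]]]' | egrep "pos|contact_force|orient"; python3 -m creep '[[[0.1,-0.02,0.05],[0,0,0]],[[0.1,-0.02,0],[0,0,0]],[[0,0,0],[0,0,0]]]' | egrep "pos|contact_force|orient"; python3 d2.py
```

```text
eef_pos: [0.5008, 0.202, 0.0166]
orientation: [-3.129, 0.004, 1.546]
contact_force: [-37.2, 12.1, 16.5]
eef_pos: [0.5024, 0.2013, 0.0167]
orientation: [-3.128, 0.004, 1.547]
contact_force: [-36.7, 10.1, 10.2]
angle 0.00980779028532442 resid [ 0.0002 -0.0003  0.0003 -0.0003 -0.0002  0.0003]
```

```bash
for i in 1 2; do python3 -m creep '[[[0.1,0,0],[0,0,0]],[[0.1,0,0],[0,0,0]],[[0,0,0],[0,0,0]]]' | egrep "pos|contact_force|orient"; python3 d2.py; done
```

```text
eef_pos: [0.5035, 0.2009, 0.0167]
orientation: [-3.127, 0.005, 1.546]
contact_force: [-39.5, 5.5, 14.9]
angle 0.004256626113427357 resid [ 0.0001  0.     -0.0004  0.0001  0.0001 -0.    ]
eef_pos: [0.5039, 0.2008, 0.0167]
orientation: [-3.124, 0.006, 1.547]
contact_force: [-49.3, 9.6, 24.7]
angle 0.00522477493079667 resid [ 0.0001 -0.0005  0.0002  0.0005 -0.0001 -0.0002]
```

```bash
python3 -m creep '[[[-0.15,0,0],[0,0,0]],[[-0.15,0,0],[0,0,0]],[[0,0,0],[0,0,0]]]' | egrep "pos|contact_force|orient"; python3 -m creep '[[[0,0.1,0],[0,0,0]],[[0,0,0],[0,0,0]],[[0,0,0],[0,0,0]]]' | egrep "time|pos|contact_force|orient"; python3 d2.py
```

```text
eef_pos: [0.5037, 0.2009, 0.0167]
orientation: [-3.129, 0.005, 1.547]
contact_force: [-31.8, 2.8, 7.2]
time_s: 22.82
eef_pos: [0.5037, 0.201, 0.0167]
orientation: [-3.128, 0.005, 1.547]
contact_force: [-30.0, -10.0, 10.9]
angle 0.0036006042729834417 resid [-0.0002 -0.0001  0.0004  0.0001 -0.0002 -0.    ]
```

```bash
python3 -m creep '[[[-0.2,0,0],[0,0,0]],[[-0.2,0,0],[0,0,0]],[[0,0,0],[0,0,0]],[[0,0,0],[0,0,0]]]' | egrep "pos|contact_force|orient"; python3 -m creep '[[[0,0.05,0],[0,0,0]],[[0,0,0],[0,0,0]],[[0,0,0],[0,0,0]]]' | egrep "time|pos|contact_force|orient"; python3 d2.py
```

```text
eef_pos: [0.5028, 0.2016, 0.0167]
orientation: [-3.133, 0.004, 1.545]
contact_force: [-14.0, -10.5, -6.7]
time_s: 23.75
eef_pos: [0.5027, 0.2018, 0.0167]
orientation: [-3.133, 0.004, 1.545]
contact_force: [-12.5, -14.5, -6.5]
angle 0.003951976244962942 resid [ 0.      0.0001 -0.0002 -0.0002  0.0004 -0.0002]
```

```bash
python3 -m creep '[[[-0.1,0,-0.05],[0,0,0]],[[0,0.03,-0.03],[0,0,0]],[[0,0,0],[0,0,0]],[[0,0,0],[0,0,0]]]' | egrep "pos|contact_force|orient"; python3 -m creep '[[[0,0.03,0],[0,0,0]],[[0,0,0],[0,0,0]],[[0,0,0],[0,0,0]]]' | egrep "time|pos|contact_force|orient"; python3 d2.py
```

```text
eef_pos: [0.5027, 0.2018, 0.0166]
orientation: [-3.135, 0.004, 1.545]
contact_force: [-10.4, -22.5, 7.4]
time_s: 24.68
eef_pos: [0.5027, 0.202, 0.0166]
orientation: [-3.135, 0.004, 1.545]
contact_force: [-9.0, -25.4, 7.2]
angle 0.004026957116682481 resid [-0.0001  0.0001 -0.0002  0.0003  0.0002 -0.0002]
```

```bash
cat > d3.py <<'E'
from h import *
S=[]
for k in range(4):
    P=pts(cap("scene"))
    t=np.linspace(0,1,40);q=[]
    for s in t:
        u=int(478-48*s);v=int(217-23*s)
        q.append(np.median(P[v-3:v+4,u-1:u+2].reshape(-1,3),0))
    q=np.array(q);f=np.polyfit(q[:,0],q[:,1],1);S.append([f[0],np.polyval(f,.5)])
print("slope+.028, y@.5:",(np.mean(S,0)+[.028,0]).round(4),np.std(S,0).round(4),r.observe()["contact_force"].round(1))
E
python3 d3.py
```

```text
slope+.028, y@.5: [-0.003   0.2955] [0.0016 0.0002] [-10.1 -24.3   7.7]
```

The door is shut (reading -0.003 rad, the same as when pressed hard). The wedge now slips in at about 25 N, which is inside the 18–26 N window. I'll unload and release.

```bash
python3 -m creep '[[[-0.1,-0.1,0],[0,0,0]],[[-0.05,-0.07,0],[0,0,0]],[[0,0,0],[0,0,0]],[[0,0,0],[0,0,0]]]' | egrep "pos|contact_force"; python3 d3.py
```

```text
eef_pos: [0.5026, 0.2018, 0.0167]
contact_force: [-5.4, -6.0, -2.9]
slope+.028, y@.5: [-0.0014  0.2954] [0.0012 0.    ] [-5.9 -6.9 -2.5]
```

```bash
python3 -m creep '[[[-0.05,-0.04,-0.02],[0,0,0]],[[0,0,0],[0,0,0]],[[0,0,0],[0,0,0]]]' | egrep "pos|contact_force"; python3 -m creep '[[[0,0,0],[0,0,0]],[[0,0,0],[0,0,0]],[[0,0,0],[0,0,0]],[[0,0,0],[0,0,0]],[[0,0,0],[0,0,0]],[[0,0,0],[0,0,0]]]' 1; python3 d3.py
```

```text
eef_pos: [0.5026, 0.2018, 0.0167]
contact_force: [-5.7, -2.7, -1.7]
time_s: 26.75
eef_pos: [0.5042, 0.2025, 0.0173]
orientation: [3.142, -0.0, 1.544]
contact_force: [0.3, -0.1, -0.3]
gripper_width: 0.0857
grasp_force: 0.0
slope+.028, y@.5: [2.000e-04 2.952e-01] [0.0017 0.0002] [-0.6  0.4  0.3]
```

```bash
python3 -m creep '[[[0,0,1],[0,0,0]],[[0,0,2],[0,0,0]],[[0,0,3],[0,0,0]],[[0,-1,4],[0,0,0]],[[0,-3,5],[0,0,0]],[[0,-5,5],[0,0,0]],[[0,-5,4],[0,0,0]],[[0,-5,0],[0,0,0]],[[0,0,0],[0,0,0]],[[0,0,0],[0,0,0]],[[0,0,0],[0,0,0]],[[0,0,0],[0,0,0]]]'; python3 d3.py
python3 - <<'E'
from h import *
a=cap("scene");cv2.imwrite("pics/z.png",a["image"])
w=cap("wrist");P=pts(w);hsv=cv2.cvtColor(w["image"],cv2.COLOR_BGR2HSV);m=cv2.inRange(hsv,(5,130,50),(22,255,255))>0
q=P[m&(P[...,2]>.02)&(P[...,0]>.46)&(P[...,0]<.55)];print(q.min(0),q.max(0),len(q),cv2.minAreaRect((q[:,:2]*1000).astype(np.float32)))
E
```

```text
time_s: 28.45
eef_pos: [0.5041, 0.0204, 0.2504]
orientation: [-3.141, -0.0, 1.545]
contact_force: [-1.3, 0.5, -0.4]
gripper_width: 0.0851
grasp_force: 0.0
slope+.028, y@.5: [-0.0017  0.2954] [0.0013 0.0002] [-0.2 -1.3 -0.1]
[0.50634679 0.10390368 0.37918903] [0.50634679 0.10390368 0.37918903] 40 ((506.3468017578125, 103.9036865234375), (0.0, 0.0), 0.0)
```

View pics/z.png

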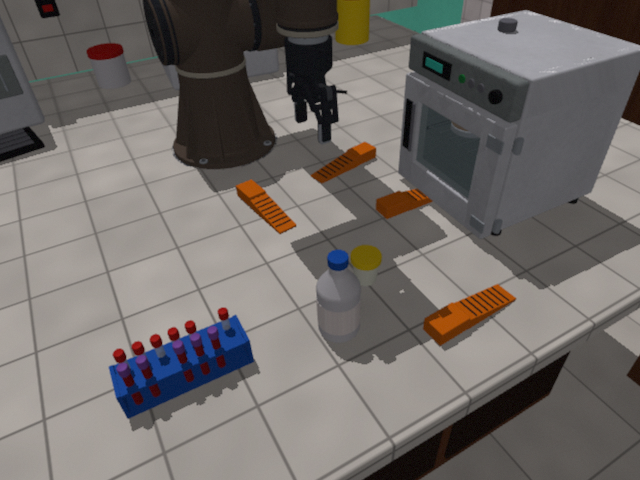

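The final view shows the door shut with the wedge (400,200) straight under its handle-side half. The rack, cup and bottle haven't moved, and the gripper is clear.

```bash
python3 -c "
from plant import r
print(r.sign_off())"
```

```text
the job is handed in; nothing more can be done
None
```

I handed the job in with the door shut and held by the wedge alone, and the rack, cup and bottle untouched; but my first push overshot to about 52 N at the wrist (35 N strains the hinges), so I eased the wedge out and re-seated it at about 25 N.

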